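# Set out the parts kits for two motorbikes

## Task

Two motorbikes are coming in, so set out a kit for each from the parts lying loose on the mat. In the longer, narrower tray put the clutch lever in the long compartment and the smaller sprocket in the short one; in the shorter, wider tray put the air filter cover in the compartment that is narrower along the tray and the larger sprocket in the other. Leave every part lying flat on its compartment's floor, right way up as it lies now, and do not disturb the mug, the oil bottle or the spanner.

Things in the scene. Friction and masses are not known exactly. Their poses are not given: they have to be found in the camera images.
- clutch_lever: Silver aluminium clutch lever lying flat, slightly bowed, 14 mm high. Origin: underside, mid-blade, near the centre of mass. x towards the pivot eye (93 mm to that end, 91 mm to the ball end), z up; outline y -15 to +19 mm. Within 28 mm of the origin the blade is straight, 12 mm wide in y. 0.08 to 0.17 kg. Starts on the mat (top 4 mm above the work surface), roughly crosswise.
- small_sprocket: Smaller steel chain sprocket lying flat, hub up: toothed disc 58 mm in diameter and 7 mm thick, with a round hub 26 mm in diameter that rises to 24 mm above the underside. Origin: centre of the underside, z up through the hub. 0.10 to 0.21 kg. Starts on the mat.
- large_sprocket: Larger steel chain sprocket lying flat, hub up: toothed disc 80 mm in diameter and 7 mm thick, with a round hub 26 mm in diameter that rises to 24 mm above the underside. Origin: centre of the underside, z up through the hub. 0.22 to 0.45 kg. Starts on the mat.
- filter_cover: Black plastic air filter cover lying flat: a body 68 mm (x) by 90 mm (y) and 18 mm high, with a grip rib on top along y, 16 mm wide (x), 54 mm long (y), its top 36 mm above the underside. Origin: centre of the underside, z up. 0.07 to 0.14 kg. Starts on the mat.
- long_tray: Longer, narrower open steel tray, fixed on the mat left or right of the parts: 296 (x) by 88 (y) mm, rim 22 mm high, walls 4, floor 3 mm thick. Origin: centre of underside, z up, x along it, roughly away from the robot. A cross wall makes two compartments at y = 0: long, 206 by 80 mm inside, centred at x = +41 mm; short, 78 by 80 mm inside, centred at x = -105 mm.
- short_tray: Shorter, wider open steel tray, fixed, on the other side: 206 (x) by 118 (y) mm, rim 22 mm high, walls 4, floor 3 mm thick. Origin: centre of underside, z up, x along it, roughly away from the robot. Two compartments at y = 0: 90 (x) by 110 (y) mm inside, centred at x = +54 mm (for the cover, its 90 mm side across the tray), and 104 (x) by 110 (y) mm, centred at x = -47 mm.
- mug: White ceramic mug with three screwdrivers standing in it, loose, moving as one: 80 mm across plus a handle, about 180 mm high. Bystander. Origin: centre of the underside.
- oil_bottle: Grey plastic oil bottle, loose, 64 mm in diameter, 170 mm high, black cap. Bystander. Origin: centre of the underside.
- spanner: Steel spanner lying beyond the parts, loose, 160 mm long. Bystander. Origin: underside, near its middle.
- tool_cabinet: Grey steel tool cabinet with a closed swing door facing the work from the left, fixed, 260 mm wide, 180 mm deep, 240 mm high. Bystander. Origin: centre of the underside.
Things that resemble listed ones, but are neither listed nor needed, are in the scene too. Of the things shaped like the filter_cover, the black one is meant.

How it is judged:
At the end, for the whole second after the job is handed in: Each part lies flat (within 0.1 rad), right way up, on its compartment's floor, released and at rest; origin from the compartment's centre, along/across: lever 18/30 mm, small sprocket 14/15, cover 16/17, large sprocket 16/19; lever within 0.35 rad of the tray's line, cover within 0.45 (x of clutch_lever in the frame of long_tray between 0.023 and 0.059 m and y of clutch_lever in the frame of long_tray between -0.03 and 0.03 m and z of each of clutch_lever, small_sprocket in the frame of long_tray below 0.008 m and angle between each of clutch_lever, small_sprocket, filter_cover, large_sprocket's own z axis and vertical below 0.1 rad and linear speed of each of clutch_lever, small_sprocket, filter_cover, large_sprocket below 0.02 m/s and angular speed of each of clutch_lever, small_sprocket, filter_cover, large_sprocket below 0.2 rad/s and angle between the x axis of clutch_lever and the x axis of long_tray, either way round below 0.35 rad and x of small_sprocket in the frame of long_tray between -0.119 and -0.091 m and y of small_sprocket in the frame of long_tray between -0.015 and 0.015 m and x of filter_cover in the frame of short_tray between 0.038 and 0.07 m and y of filter_cover in the frame of short_tray between -0.017 and 0.017 m and z of each of filter_cover, large_sprocket in the frame of short_tray below 0.008 m and angle between the x axis of filter_cover and the x axis of short_tray, either way round below 0.45 rad and x of large_sprocket in the frame of short_tray between -0.063 and -0.031 m and y of large_sprocket in the frame of short_tray between -0.019 and 0.019 m); the robot touches nothing.
It fails at once if the mug of screwdrivers is moved more than 30 mm (distance of mug from where it was at the start of the episode above 0.03 m).
It fails at once if the oil bottle is moved more than 30 mm (distance of oil_bottle from where it was at the start of the episode above 0.03 m).
It fails at once if the spanner is moved more than 30 mm (distance of spanner from where it was at the start of the episode above 0.03 m).
It fails at once if the mug of screwdrivers is tipped over (angle between mug's own z axis and vertical above 0.5 rad).
It fails at once if the oil bottle is tipped over (angle between oil_bottle's own z axis and vertical above 0.5 rad).
It also fails if it takes over 83 s, if anything falls off the work surface, if the arm or the gripper's body presses on something with over 40 N, if the wrist force passes 120 N, or if a joint passes its speed limit or range.

## Robot

A 6-joint arm with a two-finger parallel gripper is mounted at the origin on the work surface. World frame = base frame: x ahead of the robot, y to its left, z up, the work surface at z = 0. Lengths are in m, angles in rad, forces in N, time in s.
With the tool pointing down it reaches from about 0.375 to 0.925 m from the base axis. Payload 5.7 kg.
Tool frame: the origin (TCP) lies on the centre line of the jaws, within the pads' length; the fingertips stand 25 mm ahead of it and the grasp point (between the pads) lies 6 mm ahead of it; z points along the fingers, y is the line along which they close (so a half turn about z gives the same grasp; the last joint's range is limited). The gripper opens to 85 mm and grips with 20 to 120 N. Pads are 22 mm wide; open, the fingers measure 114 mm over their backs; the gripper's body (76 mm by 85 mm) begins 54 mm behind the grasp point. The pads swing forward as they close: fully open they stand 13 mm farther back than shut.
Start: joints at [-1.393, 0.359, 1.51, -0, 1.272, -0.115], TCP at [0.173, -0.574, 0.256] pointing down, gripper open.
Joint ranges: [-2.97, 2.97], [-1.01, 2.36], [0.21, 2.38], [-0.96, 4.11], [0.2, 2.71], [-2.98, 2.98]. Speed limits (rad/s): [2.39, 2.39, 3.14, 3.14, 3.14, 3.14].

## Interface

Orientations are given as a rotation vector (axis times angle).
In Python, from cell import env gives the robot as it stands.
- The arm moves only by the tool arm_command, never from a script. Its argument "series" is a list of rows, each a list of 5 numbers: the closure, from -1 (fully open) to 1 (shut), then the shift along the world's x, y, z in units of 50 mm (1.0 is 50 mm), then the turn about the world's z in units of pi/2 rad (1.0 is pi/2 rad). In form: [[grip, tx, ty, tz, twist], ...]. A call has exactly 8 rows; each row shifts and turns the commanded pose from where the row before left it; what a row does not reach is not made up. A row lasts 1/10 s, in which the tool goes at most 50 mm and 8.59 degrees, less where a joint would pass 70% of its speed; a pose out of reach is approached as far as the arm can. A call with a number of a shift or a turn outside -1 to 1 is refused whole. A call with a gripper value outside its range is refused whole. The fingers move at their own pace and stop on an object; the grip force is fixed at half the most. Time passes only in rows, so rows that do not move let the fingers close, or fill a call up. It gives the time, the measured TCP pose, the force, the opening and the grip force at its end, in the units of the state.
- env.state(): the state, without advancing time (a new reading comes with each control period).
- env.read_camera(name): name is "scene" or "top" or "wrist"; returns a dict with "color" (480x640x3 uint8, blue, green, red), "intrinsics" (3x3 intrinsics, pixels), "T" (4x4, takes a point from camera to world coordinates); the wrist camera has in their place "T_tool_cam" (4x4, takes a point from camera to tool coordinates, whose origin is the TCP and whose axes are the flange's). Camera axes: x right, y down, z forward; pixel columns grow to the right and rows downward; lengths in m; the calibration is good to about 2 mm. A picture is of the moment at which its call begins: read the wrist's pose just before it. There is no depth.
- env.finish_job(): hands the job in; it is judged then, once.
Trained networks look in a picture, given as the dict that the camera call returned (one of the last four; its "shot" number tells which), for a name from the list of things; names that differ only in an ending like _2 or _b are one class to them, and where a whole thing is asked for, a point or a joint stands for the part that bears it (a point fixed in the world has none). Each returns a list of dicts, best first, with "confidence" (0 to 1); they miss things now and then, are a little off and sometimes report something else, mostly with a low value. They report only what shows in the picture. A call takes as long as a camera call. They do not tell look-alikes from the thing itself.
- env.boxes_of(picture, query): "box" ([left, top, right, bottom] as shares, 0 to 1, of the picture: columns of its width, rows of its height, round what is visible of it).
The state is a dict: "clock": time; "qpos": joint angles; "joint_vel": joint speeds; "effort": joint torques, N m; "eef_pos": TCP position; "tcp_rot": TCP orientation; "force": force on the tool from outside, world axes, zero at the start; "ft_torque": the same for the moment, N m; "width": finger opening in m; "gripper_force": force on a finger pad.
Only numpy, scipy, OpenCV 4.12 (cv2) and the standard library are available. Lean on these libraries where they do the work, as an engineer would, in place of code of your own. Each camera call takes 0.05 s, during which the arm holds its last target. There are 200 camera calls.

## Working session

There is one attempt and no reset: what is moved stays moved. The work goes in short steps, Python scripts to look and compute and a tool call to move; the robot and the scene stay as the last step left them, time stands still between calls to the robot, and variables do not carry over. Pictures are saved under pics/ and viewed, at most 14 in all, crops included, and the job is handed in when it is done.

Besides the shell and the picture viewer there is one more tool, called after "Request:" as a command line: name --pt "numbers of a row" for each row, then --argument value for the rest. arm_command: Moves the arm, as the interface text tells. Its arguments: {"type":"object","properties":{"series":{"type":"array"}},"required":["series"]}

```bash
mkdir -p pics; ls; cat > h.py <<'E'
from cell import env
import numpy as np, cv2
def px2w(p,uv,z):
    K=np.array(p["intrinsics"]);T=np.array(p["T"])
    d=T[:3,:3]@np.linalg.solve(K,np.array([uv[0],uv[1],1.0]));o=T[:3,3]
    return o+d*(z-o[2])/d[2]
def w2px(p,P):
    K=np.array(p["intrinsics"]);T=np.linalg.inv(np.array(p["T"]))
    c=T[:3,:3]@np.array(P)+T[:3,3];u=K@c;return u[:2]/u[2]
E
python3 - <<'E'
from h import *
for n in ("top","scene"):
    p=env.read_camera(n);cv2.imwrite(f"pics/{n}0.png",p["color"]);np.save(n+"K",p["intrinsics"]);np.save(n+"T",p["T"])
    print(n,np.round(p["T"],3).tolist(),np.round(p["intrinsics"]).tolist())
    for q in "clutch_lever small_sprocket large_sprocket filter_cover long_tray short_tray mug oil_bottle spanner tool_cabinet".split():
        for b in env.boxes_of(p,q)[:4]:
            x=np.array(b["box"])*[640,480,640,480]
            print(q,round(b["confidence"],2),np.round(x,1).tolist(),np.round(px2w(p,((x[0]+x[2])/2,(x[1]+x[3])/2),.01)[:2],3))
print(env.state())
E
```

```text
pics
top [[0.007, -0.999, 0.05, 0.395], [-1.0, -0.007, -0.01, 0.151], [0.01, -0.05, -0.999, 1.392], [0.0, 0.0, 0.0, 1.0]] [[602.0, 0.0, 316.0], [0.0, 602.0, 234.0], [0.0, 0.0, 1.0]]
clutch_lever 0.62 [19.2, 128.8, 147.8, 263.8] [0.548 0.671]
small_sprocket 0.9 [400.9, 145.2, 426.3, 168.5] [ 0.645 -0.088]
large_sprocket 0.78 [319.3, 216.3, 352.0, 252.0] [0.465 0.092]
large_sprocket 0.23 [459.4, 81.6, 502.6, 121.7] [ 0.776 -0.245]
filter_cover 0.87 [400.2, 219.9, 439.4, 254.1] [ 0.46  -0.102]
filter_cover 0.79 [466.9, 307.5, 514.2, 354.0] [ 0.246 -0.263]
filter_cover 0.74 [215.9, 339.4, 260.8, 386.3] [0.171 0.311]
long_tray 0.93 [481.0, 136.7, 526.0, 261.8] [ 0.548 -0.296]
short_tray 0.82 [220.3, 154.6, 278.9, 248.9] [0.538 0.29 ]
mug 0.56 [262.3, 63.9, 300.7, 117.1] [0.798 0.219]
oil_bottle 0.72 [458.8, 80.6, 505.9, 122.0] [ 0.777 -0.249]
spanner 0.66 [349.9, 97.3, 413.7, 111.8] [ 0.767 -0.014]
spanner 0.59 [459.5, 77.7, 506.3, 121.0] [ 0.782 -0.25 ]
tool_cabinet 0.57 [21.8, 128.2, 149.7, 262.2] [0.55  0.666]
scene [[-0.53, 0.541, -0.653, 1.506], [0.848, 0.321, -0.423, 0.83], [-0.019,
[... 921 characters left out ...]
 540.6, 390.7] [0.432 0.594]
{'clock': 1.1, 'qpos': array([-1.39313269e+00,  3.58767655e-01,  1.51038041e+00,  2.48868132e-06,
        1.27249626e+00, -1.15111603e-01]), 'joint_vel': array([-0.00027793,  0.00015236, -0.00092372,  0.00067451, -0.00035297,
        0.00033146]), 'effort': array([-9.80817895e-04, -5.27604496e+01, -2.79055774e+01, -3.25066303e-04,
        1.65882568e-03,  6.40804572e-06]), 'eef_pos': array([ 0.17315042, -0.57445715,  0.25629352]), 'tcp_rot': array([-3.10794060e+00, -4.58240822e-01, -1.19640647e-06]), 'force': array([0.68184199, 0.32132234, 0.48210761]), 'ft_torque': array([ 0.0106802 , -0.03804106,  0.01642135]), 'gripper_force': 0.0, 'width': 0.0851578189101218}
```

View pics/top0.png

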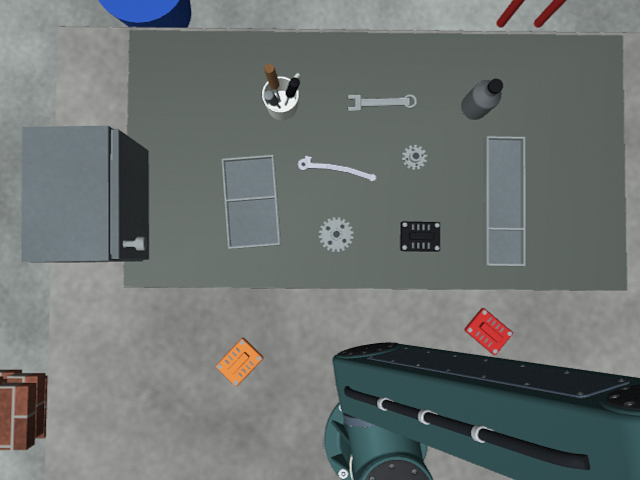

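View pics/scene0.png

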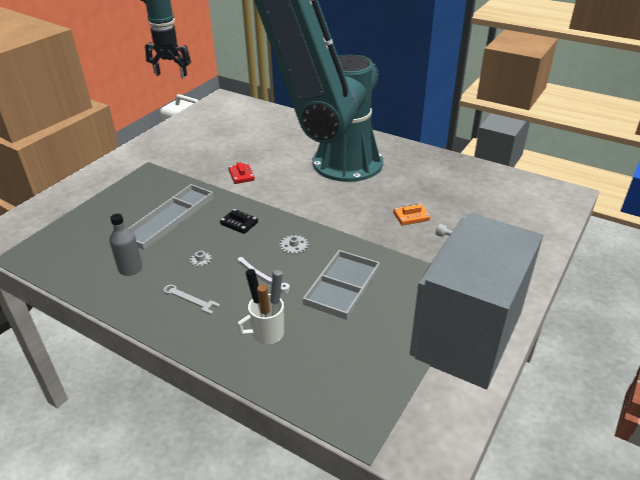

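The top view shows the black cover at (420,236), with orange (240,361) and red (489,331) look-alikes off the mat. The lever is at (340,168), the small sprocket at (414,157) and the large one at (336,235). The short tray is at (250,201) on the left and the long tray at (506,200) on the right. The mug is at (281,95), the bottle at (480,100) and the spanner at (382,102). Of the three covers, only the (420,236) one is black and on the mat, so that is the one to use. I'll measure precisely and confirm it in one enlarged crop.

```bash
python3 - <<'E'
from h import *
im=cv2.imread("pics/top0.png");p=dict(intrinsics=np.load("topK.npy"),T=np.load("topT.npy"))
g=cv2.cvtColor(im,cv2.COLOR_BGR2GRAY).astype(int)
mat=np.median(g[125:280,290:480]);print("mat",mat)
roi=dict(clutch_lever=(290,150,385,188,.016),small=(398,140,432,173,.011),large=(314,212,360,257,.011),cover=(395,214,445,258,.02),long=(480,130,532,270,.026),short=(215,148,285,254,.026))
out=im.copy()
for k,(a,b,c,d,z) in roi.items():
    s=g[b:d,a:c]; m=((s>mat+18)|(s<mat-25)).astype(np.uint8)
    m=cv2.morphologyEx(m,cv2.MORPH_CLOSE,np.ones((3,3)))
    cs,_=cv2.findContours(m,cv2.RETR_EXTERNAL,cv2.CHAIN_APPROX_NONE)
    ct=max(cs,key=cv2.contourArea)+np.array([a,b])
    W=np.array([px2w(p,q[0],z)[:2] for q in ct])
    r=cv2.minAreaRect((W*1000).astype(np.float32)); cc,_=cv2.minEnclosingCircle((W*1000).astype(np.float32))
    print(k,"rect c",np.round(r[0],1),"size",np.round(r[1],1),"ang",round(r[2],2),"circ",np.round(cc,1),"corners",np.round(cv2.boxPoints(r)).tolist())
    cv2.drawContours(out,[ct],-1,(0,0,255),1)
cv2.imwrite("pics/crop1.png",np.vstack([cv2.resize(x[125:270,205:535],None,fx=2,fy=2,interpolation=cv2.INTER_CUBIC) for x in (im,out)]))
# lever centreline along columns
for u in range(298,378,6):
    col=g[150:188,u];v=np.where(col>mat+18)[0]
    if len(v):print(u,np.round(1000*px2w(p,(u,150+v.mean()),.016)[:2]),len(v))
R=cv2.Rodrigues(np.array([-3.10794,-.45824,0]))[0];print(R.round(3))
for n,uv,z in(("bottle",(497,87),.17),("mugbase",(280,116),0),("mugtop",(281,92),.09)):print(n,px2w(p,uv,z))
E
```

```text
mat 105.0
clutch_lever rect c [617.5  89.5] size [184.5  34.3] ang 80.82 circ [609.9  90.7] corners [[586.0, 1.0], [620.0, -4.0], [649.0, 178.0], [615.0, 183.0]]
small rect c [644.8 -88.7] size [55.6 56.1] ang 89.97 circ [645. -89.] corners [[617.0, -117.0], [673.0, -117.0], [673.0, -61.0], [617.0, -61.0]]
large rect c [465.2  92.1] size [78.2 80.4] ang 0.4 circ [464.2  91.9] corners [[426.0, 132.0], [426.0, 52.0], [505.0, 52.0], [504.0, 133.0]]
cover rect c [461.4 -99.6] size [89.3 68.9] ang 89.98 circ [462.  -99.8] corners [[427.0, -144.0], [496.0, -144.0], [496.0, -55.0], [427.0, -55.0]]
long rect c [ 544.3 -295.3] size [ 89.5 296.8] ang 89.38 circ [ 544.5 -296.3] corners [[395.0, -338.0], [692.0, -342.0], [693.0, -252.0], [396.0, -249.0]]
short rect c [537.7 287.2] size [207.  119.3] ang 4.88 circ [537.7 286.9] corners [[429.0, 338.0], [440.0, 219.0], [646.0, 237.0], [636.0, 355.0]]
298 [625. 179.] 7
304 [627. 166.] 9
310 [631. 152.] 12
316 [623. 138.] 5
322 [622. 124.] 6
328 [621. 110.] 5
334 [619.  97.] 5
340 [618.  83.] 6
346 [616.  69.] 6
352 [611.  55.] 6
358 [607.  41.] 6
364 [602.  27.] 6
370 [597.  14.] 7
376 [596.  -0.] 2
[[ 0.957  0.289 -0.   ]
 [ 0.289 -0.957  0.   ]
 [ 0.    -0.    -1.   ]]
bottle [ 0.76298594 -0.23284924  0.17      ]
mugbase [0.7406102  0.22263716 0.        ]
mugtop [0.77137278 0.21632439 0.09      ]
```

View pics/crop1.png

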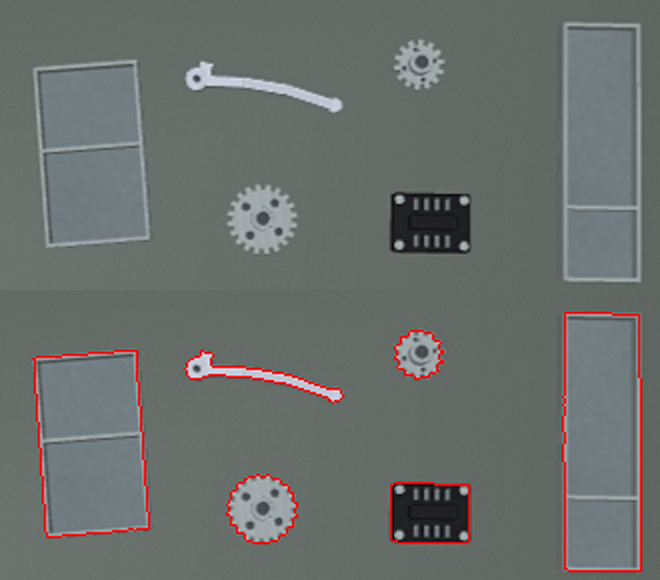

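The enlarged crop confirms it: black cover at crop (430,222), larger sprocket at (262,218), smaller at (419,65), lever mid-blade at (265,85). Both trays' contours match their stated sizes. I'll start with the small sprocket.

Request:
arm_command --pt "-0.2 0.59 0.6 0 -0.09" --pt "-0.2 0.59 0.6 0 -0.09" --pt "-0.2 0.59 0.6 0 0" --pt "-0.2 0.59 0.6 0 0" --pt "-0.2 0.59 0.6 0 0" --pt "-0.2 0.59 0.6 0 0" --pt "-0.2 0.59 0.6 0 0" --pt "-0.2 0.59 0.6 0 0"

```text
clock: 1.9
eef_pos: [0.4102, -0.3332, 0.2565]
tcp_rot: [3.141, 0.015, 0.001]
force: [0.4, -0.6, 0.5]
width: 0.0511
gripper_force: 0.0
```

Request:
arm_command --pt "-0.2 0.587 0.61 -0.35 0" --pt "-0.2 0.587 0.61 -0.35 0" --pt "-0.2 0.587 0.61 -0.35 0" --pt "-0.2 0.587 0.61 -0.35 0" --pt "-0.2 0.587 0.61 -0.35 0" --pt "-0.2 0.587 0.61 -0.35 0" --pt "-0.2 0.587 0.61 -0.35 0" --pt "-0.2 0.587 0.61 -0.35 0"

```text
clock: 2.7
eef_pos: [0.6452, -0.089, 0.1156]
tcp_rot: [3.142, 0.016, 0.001]
force: [0.8, -0.8, 0.9]
width: 0.0515
gripper_force: 0.0
```

```bash
python3 - <<'E'
from h import *
s=env.state();p=env.read_camera("wrist");cv2.imwrite("pics/w1.png",p["color"])
T=np.eye(4);T[:3,:3]=cv2.Rodrigues(np.array(s["tcp_rot"]))[0];T[:3,3]=s["eef_pos"]
p2=dict(intrinsics=p["intrinsics"],T=T@np.array(p["T_tool_cam"]));print(np.round(p["T_tool_cam"],3).tolist(),s["eef_pos"])
for b in env.boxes_of(p,"small_sprocket")[:2]:
    x=np.array(b["box"])*[640,480,640,480];print(b["confidence"],x.round(),px2w(p2,((x[0]+x[2])/2,(x[1]+x[3])/2),.011))
print("exp disc",w2px(p2,[.645,-.0887,.011]),"hub",w2px(p2,[.645,-.0887,.028]))
E
```

```text
[[-0.0, -0.96, -0.28, 0.072], [1.0, -0.0, -0.0, -0.001], [-0.0, -0.28, 0.96, -0.116], [0.0, 0.0, 0.0, 1.0]] [ 0.6451989  -0.08900745  0.11556945]
0.67 [269. 197. 370. 292.] [ 0.6477643  -0.08586943  0.011     ]
exp disc [324.32523921 248.97049315] hub [324.36917634 258.90628391]
```

View pics/w1.png

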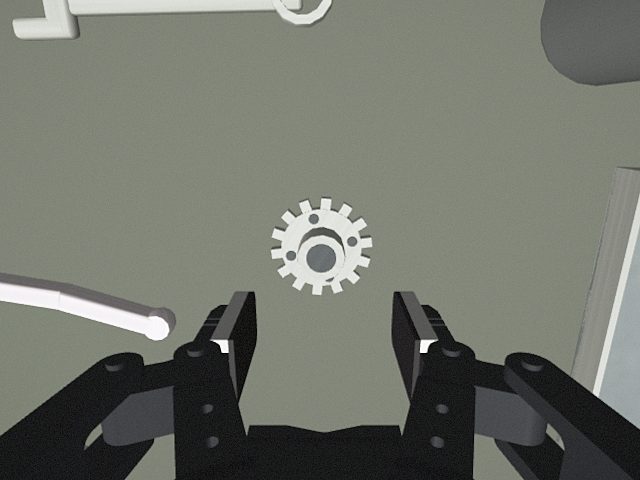

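The sprocket shows at (321,246), within 2 mm of the prediction. I'll descend and close on the hub.

Request:
arm_command --pt "-0.2 0 0.02 -0.35 0" --pt "-0.2 0 0.02 -0.35 0" --pt "-0.2 0 0 -0.35 0" --pt "-0.2 0 0 -0.2 0" --pt "-0.2 0 0 -0.14 0" --pt "1 0 0 0 0" --pt "1 0 0 0 0" --pt "1 0 0 0 0"

```text
clock: 3.6
eef_pos: [0.6445, -0.0887, 0.0476]
tcp_rot: [3.141, 0.016, 0.002]
force: [0.4, 0.3, -1.2]
width: 0.0218
gripper_force: 58.8
```

```bash
python3 - <<'E'
from h import *
s=env.state();print(s["width"],s["gripper_force"],s["force"])
p=env.read_camera("wrist");cv2.imwrite("pics/w2.png",p["color"]);print(p["intrinsics"])
E
```

```text
0.021786034299618028 58.81343901157379 [ 0.39956653  0.29102793 -1.15038673]
[[406.96408566   0.         323.81112628]
 [  0.         406.96408566 236.12512895]
 [  0.           0.           1.        ]]
```

View pics/w2.png

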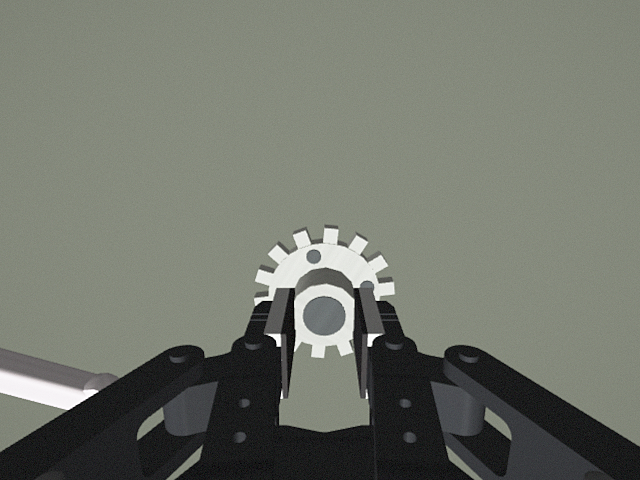

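Pads hold the hub (at 323,316) only near its top. I'll reopen a little, go about 8 mm lower and regrip.

Request:
arm_command --pt "-0.1 0 0 0 0" --pt "-0.1 0 0 0 0" --pt "-0.1 0 0 -0.08 0" --pt "-0.1 0 0 -0.08 0" --pt "-0.1 0 0 0 0" --pt "1 0 0 0 0" --pt "1 0 0 0 0" --pt "1 0 0 0 0"

```text
clock: 4.45
eef_pos: [0.6441, -0.0885, 0.0389]
tcp_rot: [-3.142, -0.016, -0.0]
force: [-0.9, 1.0, 0.5]
width: 0.0235
gripper_force: 58.8
```

Request:
arm_command --pt "1 0 0 0.5 0" --pt "1 0 0 0.7 0" --pt "1 -0.5 -0.5 0 0" --pt "1 -0.6 -0.6 0 0" --pt "1 -0.6 -0.6 0 0" --pt "1 -0.6 -0.6 0 0" --pt "1 -0.6 -0.6 0 0" --pt "1 -0.6 -0.6 0 0"

```text
clock: 5.25
eef_pos: [0.4676, -0.2643, 0.0988]
tcp_rot: [-3.142, -0.016, -0.0]
force: [0.7, -0.8, -0.9]
width: 0.0234
gripper_force: 59.1
```

Request:
arm_command --pt "1 -0.35 -0.35 0 0" --pt "1 -0.22 -0.26 0 0" --pt "1 0 0 -0.5 0" --pt "1 0 0 -0.4 0" --pt "1 0 0 -0.2 0" --pt "1 0 0 0 0" --pt "0.15 0 0 0 0" --pt "0.15 0 0 0 0"

```text
clock: 6.05
eef_pos: [0.441, -0.2943, 0.0443]
tcp_rot: [3.141, 0.016, 0.001]
force: [-0.2, 0.6, 0.6]
width: 0.0364
gripper_force: 0.0
```

Request:
arm_command --pt "0.15 0 0 0.5 0" --pt "0.15 0 0 0.8 0" --pt "0 0.1 0.4 0.6 0.09" --pt "0 0.2 0.6 0 0.09" --pt "0 0.2 0.7 0 0.09" --pt "0 0.3 0.7 0 0.09" --pt "0 0.4 0.7 0 0.09" --pt "0 0.4 0.7 0 0.09"

```text
clock: 6.85
eef_pos: [0.5214, -0.1026, 0.1397]
tcp_rot: [2.852, 1.315, 0.002]
force: [0.1, -0.1, -0.0]
width: 0.0426
gripper_force: 0.0
```

```bash
python3 - <<'E'
from h import *
p=env.read_camera("top");cv2.imwrite("pics/t2.png",cv2.resize(p["color"][120:275,380:540],None,fx=3,fy=3))
s=env.state();print(s["eef_pos"],s["tcp_rot"])
for b in env.boxes_of(p,"small_sprocket")[:2]:
    x=np.array(b["box"])*[640,480,640,480];print(b["confidence"],x.round(),px2w(p,((x[0]+x[2])/2,(x[1]+x[3])/2),.014))
E
```

```text
[ 0.52430625 -0.09813018  0.13989296] [2.84740651 1.32730757 0.00787033]
```

View pics/t2.png

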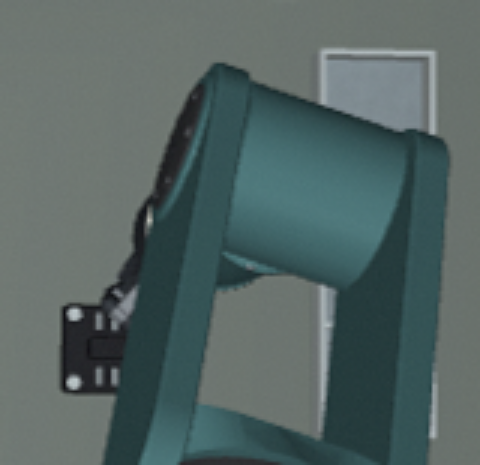

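The arm hides the short compartment; I'll check it later. Continuing to the lever.

Request:
arm_command --pt "-0.2 0.35 0.7 0 0.094" --pt "-0.2 0.35 0.7 0 0.094" --pt "-0.2 0.35 0.7 0 0.094" --pt "-0.2 0.35 0.7 0 0.094" --pt "-0.2 0.3 0.6 0 0" --pt "-0.2 0.18 0.38 -0.3 0" --pt "-0.2 0 0 -0.3 0" --pt "-0.2 0 0 0 0"

```text
clock: 7.75
eef_pos: [0.6132, 0.085, 0.1073]
tcp_rot: [-2.351, -2.081, 0.004]
force: [-1.3, -0.5, 0.2]
width: 0.0514
gripper_force: 0.0
```

```bash
cat >> h.py <<'E'
def wrist(name=None):
    s=env.state();p=env.read_camera("wrist")
    if name:cv2.imwrite(f"pics/{name}.png",p["color"])
    T=np.eye(4);T[:3,:3]=cv2.Rodrigues(np.array(s["tcp_rot"]))[0];T[:3,3]=s["eef_pos"]
    print(np.round(s["eef_pos"],4),"closing deg",np.degrees(np.arctan2(T[1,1],T[0,1])).round(1))
    p["T"]=T@np.array(p["T_tool_cam"]);return p
E
python3 - <<'E'
from h import *
p=wrist();im=p["color"].copy()
for P in([.6185,.091,.018],[.6245,.1455,.018],[.6125,.0365,.018]):
    u=w2px(p,P);print(u);cv2.circle(im,tuple(int(v) for v in u),4,(0,0,255),1)
cv2.imwrite("pics/w3.png",im)
E
```

```text
[0.6132 0.085  0.1073] closing deg -7.0
[331.97869699 245.55640094]
[331.18825787 139.18208241]
[332.66377743 337.75194422]
```

View pics/w3.png

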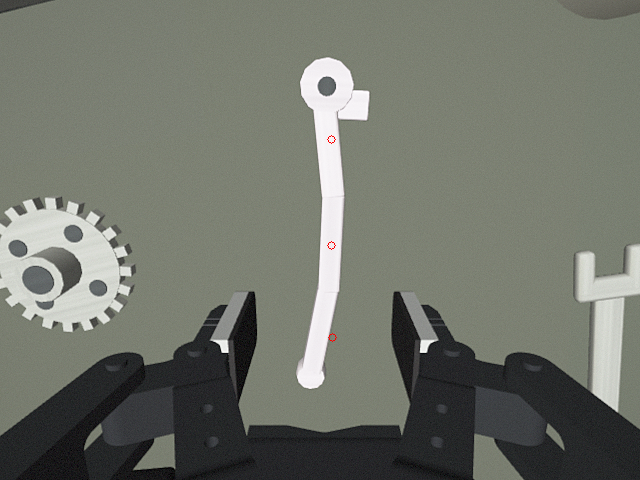

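The lever's straight middle runs from (333,195) to (329,292), and its centre matches the prediction. Going down to grip it.

Request:
arm_command --pt "-0.2 0.1 0.12 -0.4 -0.022" --pt "-0.2 0 0 -0.45 0" --pt "-0.2 0 0 -0.4 0" --pt "-0.2 0 0 -0.2 0" --pt "-0.2 0 0 -0.08 0" --pt "1 0 0 0 0" --pt "1 0 0 0 0" --pt "1 0 0 0 0"

```text
clock: 8.6
eef_pos: [0.6202, 0.091, 0.0336]
tcp_rot: [2.388, 2.04, 0.002]
force: [2.0, 0.2, 0.4]
width: 0.0098
gripper_force: 60.1
```

Request:
arm_command --pt "1 0 0 0.6 0" --pt "1 0 0 0.9 0" --pt "1 0 -0.4 0 -0.09" --pt "1 0 -0.7 0 -0.09" --pt "1 -0.1 -0.8 0 -0.09" --pt "1 -0.1 -0.8 0 -0.09" --pt "1 -0.1 -0.8 0 -0.09" --pt "1 -0.1 -0.8 0 -0.09"

```text
clock: 9.4
eef_pos: [0.5993, -0.1254, 0.108]
tcp_rot: [3.018, 0.869, 0.001]
force: [0.3, 0.5, -0.7]
width: 0.0102
gripper_force: 59.7
```

Request:
arm_command --pt "1 -0.1 -0.8 0 -0.09" --pt "1 -0.1 -0.8 0 -0.09" --pt "1 -0.1 -0.7 0 -0.09" --pt "1 -0.1 -0.5 0 -0.09" --pt "1 0 -0.4 0 0" --pt "1 0 -0.2 0 0" --pt "1 0 0 0 0" --pt "1 0 0 0 0"

```text
clock: 10.2
eef_pos: [0.5796, -0.2929, 0.1072]
tcp_rot: [-3.141, -0.004, 0.0]
force: [0.8, 0.3, -1.0]
width: 0.01
gripper_force: 59.7
```

```bash
python3 - <<'E'
from h import *
p=wrist("w4");im=p["color"]
e=np.array([np.cos(-.0105),np.sin(-.0105)]);n=np.array([-e[1],e[0]]);c=np.array([.5443,-.2955])
for a,b,z in((144,40,.026),(144,-40,.026),(-62,40,.026),(-62,-40,.026)):
    q=c+(a*e+b*n)/1000;u=w2px(p,[*q,z]);cv2.circle(im,tuple(int(v) for v in u),5,(0,0,255),1)
cv2.imwrite("pics/w4.png",im)
E
```

```text
[ 0.5796 -0.2929  0.1072] closing deg -89.9
```

View pics/w4.png

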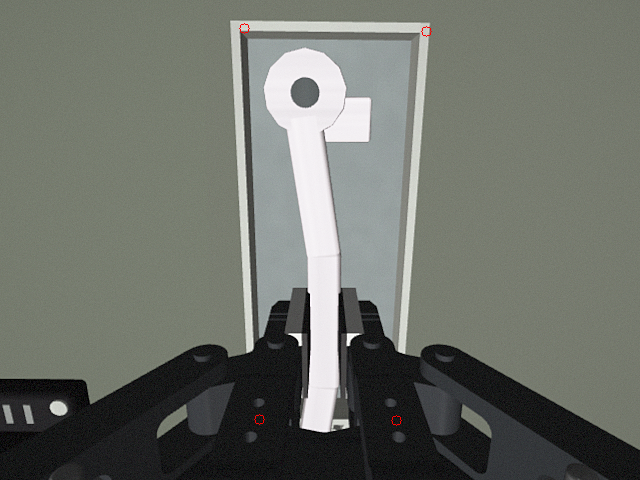

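The lever is held at about its origin and aligned with the tray's line; the far corners match the prediction at (245,28) and (426,31). I'll lower it with small corrections.

Request:
arm_command --pt "1 0.12 -0.05 -0.2 0" --pt "1 0 0 -0.4 0" --pt "1 0 0 -0.4 0" --pt "1 0 0 -0.25 0" --pt "1 0 0 -0.12 0" --pt "1 0 0 -0.03 0" --pt "1 0 0 0 0" --pt "1 0 0 0 0"

```text
clock: 11.05
eef_pos: [0.586, -0.2967, 0.0379]
tcp_rot: [3.141, 0.001, 0.002]
force: [0.1, 0.7, -0.1]
width: 0.0103
gripper_force: 59.7
```

Request:
arm_command --pt "1 0 0 -0.02 0" --pt "1 0 0 0 0" --pt "0.3 0 0 0 0" --pt "0.3 0 0 0 0" --pt "0.3 0 0 0 0" --pt "0.3 0 0 0.3 0" --pt "0.3 0 0 0.6 0" --pt "0.3 0 0 0.9 0"

```text
clock: 11.85
eef_pos: [0.5839, -0.2955, 0.1258]
tcp_rot: [-3.139, -0.001, 0.006]
force: [0.8, -0.0, -0.0]
width: 0.0297
gripper_force: 0.0
```

Request:
arm_command --pt "0.1 0 0.2 0.2 0.091" --pt "0.1 -0.3 0.5 0 0.091" --pt "0.1 -0.4 0.6 0 0.091" --pt "0.1 -0.4 0.6 0 0.091" --pt "0.1 -0.4 0.6 0 0.091" --pt "0.1 -0.4 0.6 0 0.091" --pt "0.1 -0.3 0.5 0 0.091" --pt "0.1 -0.25 0.32 0 0.091"

```text
clock: 12.65
eef_pos: [0.4617, -0.0988, 0.1373]
tcp_rot: [-2.636, -1.709, -0.001]
force: [0.4, -0.3, 0.1]
width: 0.0387
gripper_force: 0.0
```

Request:
arm_command --pt "0.1 0 0 0 0.091" --pt "0.1 0 0 0 0.091" --pt "0.1 0 0 0 0.091" --pt "0.1 0 0 0 0" --pt "0.1 0 0 0 0" --pt "0.1 0 0 0 0" --pt "0.1 0 0 0 0" --pt "0.1 0 0 0 0"

```text
clock: 13.45
eef_pos: [0.4629, -0.1005, 0.1363]
tcp_rot: [-2.22, -2.223, 0.0]
force: [-0.0, -0.6, -0.3]
width: 0.0382
gripper_force: 0.0
```

```bash
python3 - <<'E'
from h import *
p=wrist();im=p["color"]
for P in([.4612,-.0997,.04],[.4612,-.0997+.027,.04],[.4612,-.0997-.027,.04]):
    u=w2px(p,P);cv2.circle(im,tuple(int(v) for v in u),4,(0,0,255),1);print(u.round())
t=env.read_camera("top")["color"][130:270,470:540]
t=cv2.resize(t,(240,480),interpolation=cv2.INTER_CUBIC)
cv2.imwrite("pics/w5.png",np.hstack([im[:,80:],t]))
E
```

```text
[ 0.4629 -0.1005  0.1363] closing deg 0.1
[320. 252.]
[319. 204.]
[320. 297.]
```

View pics/w5.png

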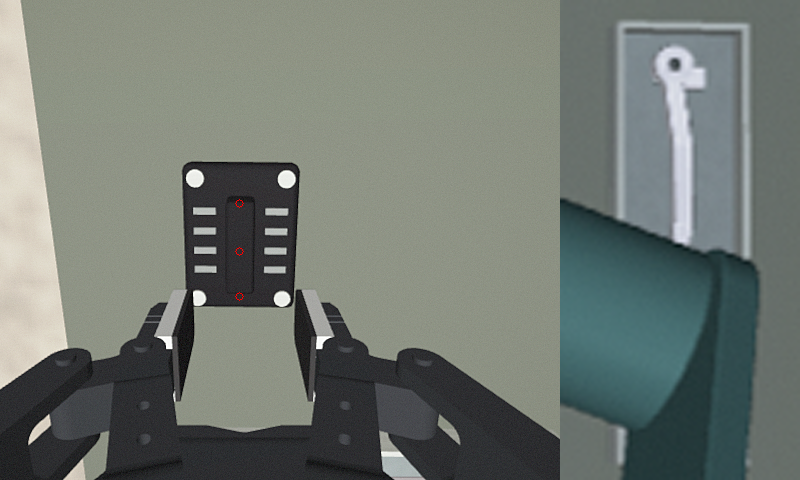

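The rib spans (240,197–293) in the composite, so the cover is about 3 mm further in +y than predicted; the lever lies well in its compartment. I'll grip the rib.

Request:
arm_command --pt "0.1 -0.02 0.05 -0.4 0" --pt "0.1 0 0 -0.5 0" --pt "0.1 0 0 -0.45 0" --pt "0.1 0 0 -0.25 0" --pt "0.1 0 0 -0.1 0" --pt "1 0 0 0 0" --pt "1 0 0 0 0" --pt "1 0 0 0 0"

```text
clock: 14.35
eef_pos: [0.4625, -0.0981, 0.052]
tcp_rot: [2.218, 2.223, 0.001]
force: [0.6, 0.1, -0.9]
width: 0.0143
gripper_force: 59.5
```

Request:
arm_command --pt "1 0 0 0.6 0" --pt "1 0 0 0.9 0" --pt "1 0.15 0.4 0 0.054" --pt "1 0.2 0.6 0 0" --pt "1 0.25 0.75 0 0" --pt "1 0.25 0.75 0 0" --pt "1 0.25 0.75 0 0" --pt "1 0.25 0.75 0 0"

```text
clock: 15.15
eef_pos: [0.53, 0.1037, 0.1271]
tcp_rot: [2.122, 2.315, 0.001]
force: [0.4, 0.1, -1.0]
width: 0.0143
gripper_force: 59.7
```

Request:
arm_command --pt "1 0.25 0.75 0 0" --pt "1 0.25 0.75 0 0" --pt "1 0.25 0.75 0 0" --pt "1 0.25 0.7 0 0" --pt "1 0.15 0.5 0 0" --pt "1 0.08 0.3 0 0" --pt "1 0 0 0 0" --pt "1 0 0 0 0"

```text
clock: 15.95
eef_pos: [0.5903, 0.2888, 0.1262]
tcp_rot: [-2.122, -2.316, 0.002]
force: [-0.4, 0.1, -1.7]
width: 0.0143
gripper_force: 59.7
```

```bash
python3 - <<'E'
from h import *
p=wrist();im=p["color"]
t=np.radians(4.9);e=np.array([np.cos(t),np.sin(t)]);n=np.array([-e[1],e[0]]);c=np.array([.5377,.287])
for a in(9,99):
  for b in(55,-55):
    u=w2px(p,[*(c+(a*e+b*n)/1000),.026]);cv2.circle(im,tuple(int(v) for v in u),5,(0,0,255),1)
print("target",c+.054*e,c-.047*e)
cv2.imwrite("pics/w6.png",im)
E
```

```text
[0.5903 0.2888 0.1262] closing deg 5.0
target [0.59150265 0.29161251] [0.49087177 0.2829854 ]
```

View pics/w6.png

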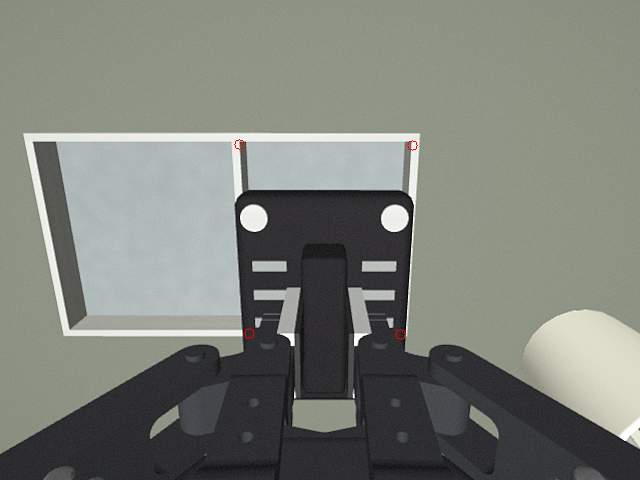

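The cover is aligned over the far compartment, whose corners match the predictions at (239,145) and (412,145). Lowering it.

Request:
arm_command --pt "1 0.03 0.07 -0.2 0" --pt "1 0 0 -0.4 0" --pt "1 0 0 -0.4 0" --pt "1 0 0 -0.25 0" --pt "1 0 0 -0.12 0" --pt "1 0 0 -0.04 0" --pt "1 0 0 0 0" --pt "1 0 0 0 0"

```text
clock: 16.8
eef_pos: [0.5931, 0.2933, 0.0566]
tcp_rot: [2.122, 2.316, 0.002]
force: [-0.4, 0.6, -1.3]
width: 0.0144
gripper_force: 59.7
```

Request:
arm_command --pt "1 0 0 -0.03 0" --pt "1 0 0 0 0" --pt "0.2 0 0 0 0" --pt "0.2 0 0 0 0" --pt "0.2 0 0 0 0" --pt "0.2 0 0 0.4 0" --pt "0.2 0 0 0.6 0" --pt "0.2 0 0 0.6 0"

```text
clock: 17.6
eef_pos: [0.592, 0.2929, 0.1346]
tcp_rot: [-2.122, -2.315, 0.002]
force: [0.2, 0.1, 0.4]
width: 0.0339
gripper_force: 0.0
```

Request:
arm_command --pt "-0.2 -0.3 -0.45 0 -0.054" --pt "-0.2 -0.4 -0.6 0 0" --pt "-0.2 -0.45 -0.7 0 0" --pt "-0.2 -0.45 -0.7 0 0" --pt "-0.2 -0.45 -0.7 0 0" --pt "-0.2 -0.3 -0.5 0 0" --pt "-0.2 -0.2 -0.35 0 0" --pt "-0.2 0 0 0 0"

```text
clock: 18.4
eef_pos: [0.4631, 0.0914, 0.1343]
tcp_rot: [-2.221, -2.221, 0.003]
force: [0.5, 0.5, 0.4]
width: 0.0508
gripper_force: 0.0
```

```bash
python3 - <<'E'
from h import *
p=wrist();im=p["color"]
for P in([.4647,.092,.011],[.4647,.092,.028]):
    u=w2px(p,P);cv2.circle(im,tuple(int(v) for v in u),4,(0,0,255),1);print(u.round())
print(env.state()["width"])
t=env.read_camera("top")["color"][145:255,210:290]
t=cv2.resize(t,(240,330),interpolation=cv2.INTER_CUBIC);t=cv2.copyMakeBorder(t,0,150,0,0,cv2.BORDER_CONSTANT)
cv2.imwrite("pics/w7.png",np.hstack([im[:,80:],t]))
E
```

```text
[0.4631 0.0914 0.1343] closing deg 0.0
[326. 238.]
[326. 246.]
0.051253295477649084
```

View pics/w7.png

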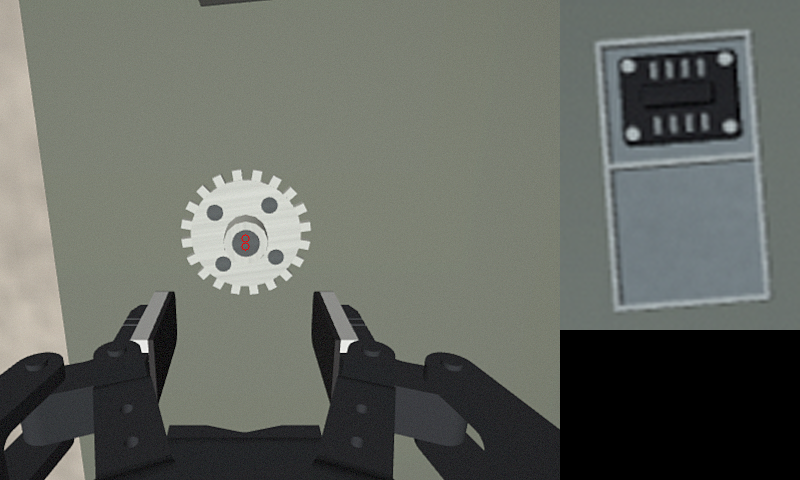

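The cover sits well in the far compartment. The sprocket's hub is at (246,243), about 1.5 mm from the prediction. Gripping it.

Request:
arm_command --pt "-0.2 0.03 0.04 -0.5 0" --pt "-0.2 0 0 -0.55 0" --pt "-0.2 0 0 -0.45 0" --pt "-0.2 0 0 -0.27 0" --pt "-0.2 0 0 -0.13 0" --pt "-0.2 0 0 -0.02 0" --pt "1 0 0 0 0" --pt "1 0 0 0 0"

```text
clock: 19.3
eef_pos: [0.4664, 0.0953, 0.039]
tcp_rot: [-2.219, -2.224, 0.0]
force: [-5.9, 0.9, 22.0]
width: 0.0238
gripper_force: 59.0
```

Request:
arm_command --pt "1 0 0 0 0" --pt "1 0 0 0 0" --pt "1 0 0 0.3 0" --pt "1 0 0 0.4 0" --pt "1 0 0 0.5 0" --pt "1 0 0 0.2 0" --pt "1 0 0 0 0" --pt "1 0 0 0 0"

```text
clock: 20.1
eef_pos: [0.4662, 0.095, 0.1079]
tcp_rot: [-2.219, -2.224, 0.0]
force: [0.2, 0.4, -3.9]
width: 0.0233
gripper_force: 59.8
```

Request:
arm_command --pt "1 0.05 0.3 0 0" --pt "1 0.08 0.6 0 0" --pt "1 0.08 0.7 0 0" --pt "1 0.08 0.7 0 0" --pt "1 0.08 0.7 0 0" --pt "1 0.08 0.5 0 0" --pt "1 0.05 0.26 0 0" --pt "1 0 0 0 0"

```text
clock: 20.9
eef_pos: [0.4913, 0.2842, 0.107]
tcp_rot: [-2.217, -2.225, 0.002]
force: [-0.7, -0.9, -4.0]
width: 0.023
gripper_force: 59.7
```

```bash
python3 - <<'E'
from h import *
p=wrist();im=p["color"]
cv2.imwrite("pics/w8.png",im)
E
```

```text
[0.4913 0.2842 0.107 ] closing deg 0.2
```

View pics/w8.png

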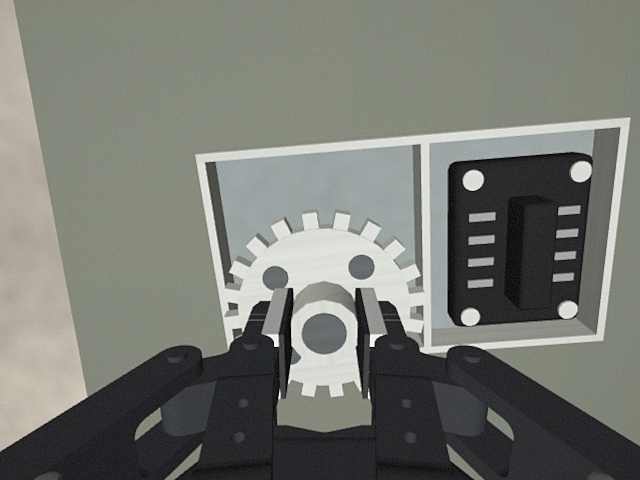

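The cover is flat in its compartment and the large sprocket hangs centred over the near one. Lowering it.

Request:
arm_command --pt "1 0 -0.02 -0.2 0" --pt "1 0 0 -0.35 0" --pt "1 0 0 -0.35 0" --pt "1 0 0 -0.22 0" --pt "1 0 0 -0.12 0" --pt "1 0 0 -0.05 0" --pt "1 0 0 0 0" --pt "1 0 0 0 0"

```text
clock: 21.75
eef_pos: [0.4919, 0.2822, 0.0443]
tcp_rot: [2.219, 2.224, 0.001]
force: [-1.1, 0.7, -4.2]
width: 0.0236
gripper_force: 59.7
```

Request:
arm_command --pt "1 0 0 -0.02 0" --pt "1 0 0 0 0" --pt "0.1 0 0 0 0" --pt "0.1 0 0 0 0" --pt "0.1 0 0 0 0" --pt "0.1 0 0 0.4 0" --pt "0.1 0 0 0.7 0" --pt "0.1 0 0 0.9 0"

```text
clock: 22.55
eef_pos: [0.4902, 0.2815, 0.1425]
tcp_rot: [-2.218, -2.223, 0.006]
force: [0.8, 0.4, 0.4]
width: 0.0384
gripper_force: 0.0
```

Request:
arm_command --pt "0.1 0 -0.3 0.6 0" --pt "0.1 0 -0.6 0.6 0" --pt "0.1 0 -0.7 0 0" --pt "0.1 0 -0.7 0 0" --pt "0.1 0 -0.6 0 0" --pt "0.1 0 -0.3 0 0" --pt "0.1 0 0 0 0" --pt "0.1 0 0 0 0"

```text
clock: 23.35
eef_pos: [0.4917, 0.1226, 0.2029]
tcp_rot: [-2.22, -2.223, -0.001]
force: [-0.4, 0.1, 0.6]
width: 0.0384
gripper_force: 0.0
```

```bash
python3 - <<'E'
from h import *
p=env.read_camera("top");im=p["color"]
cv2.imwrite("pics/t9.png",cv2.resize(im[60:280,200:540],None,fx=2.3,fy=2.3,interpolation=cv2.INTER_CUBIC))
for q,c,t,z in(("small_sprocket",(.5443,-.2955),-.6,.014),("clutch_lever",(.5443,-.2955),-.6,.018),("filter_cover",(.5377,.287),4.9,.025),("large_sprocket",(.5377,.287),4.9,.014)):
    t=np.radians(t);R=np.array([[np.cos(t),np.sin(t)],[-np.sin(t),np.cos(t)]])
    for b in env.boxes_of(p,q)[:2]:
        x=np.array(b["box"])*[640,480,640,480];w=px2w(p,((x[0]+x[2])/2,(x[1]+x[3])/2),z)[:2]
        print(q,round(b["confidence"],2),x.round(),"in tray mm",(1000*R@(w-c)).round(1))
E
```

```text
small_sprocket 0.87 [492. 235. 514. 258.] in tray mm [-105.7    1.3]
clutch_lever 0.71 [495. 142. 510. 227.] in tray mm [36.7  4.4]
filter_cover 0.78 [231. 162. 270. 197.] in tray mm [50.2 -3.7]
filter_cover 0.58 [215. 336. 265. 384.] in tray mm [-355.4   50.2]
large_sprocket 0.89 [239. 203. 270. 239.] in tray mm [-44.6  -5. ]
```

View pics/t9.png

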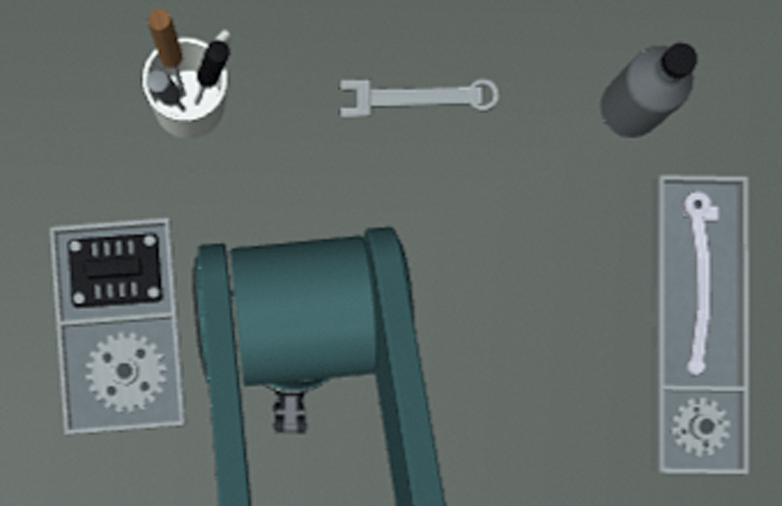

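All four parts lie flat in their compartments: cover (115,270), large sprocket (125,372), lever (700,285) and small sprocket (701,427). Their offsets are within tolerance, and the mug, spanner and bottle have not moved.

```bash
python3 -c "
from cell import env
print(env.finish_job())"
```

```text
the job is handed in; nothing more can be done
None
```

I placed all four parts flat in their compartments, with offsets within tolerance in the last overhead picture, left the mug, bottle and spanner where they were, and handed the job in at about 24 s; the hand-in returned no verdict.

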